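# Shut the terminal cover and present the power supply level over its test fixture

## Task

Get the open-frame power supply ready for test: press its hinged terminal cover down until the clip snaps and the cover stays shut by itself. Then pick the supply up by its upright heat-sink bar at the balance point (towards the heavy transformer), and hold it level over the test fixture, its terminal end over the probe block and its two mounting holes straight above the two guide pins, about 35 mm clear of the pin tips. Finish while still holding it there, motionless (its underside leads get connected before it is lowered); it must not touch the fixture, and the loose tools and the flux pot round about stay where they are.

Things in the scene. Friction and masses are not known exactly. Their poses are not given: they have to be found in the camera images.
- supply: Open-frame power supply, 252 x 100 x 66 mm, 0.69 to 0.97 kg, loose on the worktop: aluminium tray, green circuit board, heavy transformer at one end, terminal block under a grey hinged cover at the other. Origin: centre of the tray's underside; x along its length to the transformer end, y across, z up. The transformer fills x 61 to 107, y -36 to 36 mm, up to z 49 mm.
- balance (a point): Balance point of the supply on top of its heat-sink bar, at (41, 0, 66) mm in the supply's frame; z up. The bar, plain aluminium 10 mm thick across y, runs along x from -54 to 60 mm and from the tray up to z 66 mm. Beside it nothing is higher than z 13 mm for x 15 to 60 mm; for x -50 to 0 mm there are transistors on its faces and capacitors up to z 34 mm.
- terminal_cover (a joint): Hinge of the grey terminal cover, rad: 0 shut, grows as it opens, starts at 0.45 to 0.8. Hinge line along the supply's y at x -62, z 30 mm; the cover reaches from it away from the bar. A spring lifts it to about 0.45 unless a clip at its free edge has snapped: below 0.2 it resists with some 9 N, pressed straight down, then gives way. Push on to the stop (20 N is safe); it then rests below 0.03.
- cover_edge (a point): Middle of the free edge of the terminal cover, on its upper face, 46 mm from the hinge line. The cover is a plate 46 mm (hinge to edge) x 78 mm (across y), 3 mm thick; shut, its upper face is level, 33 mm above the supply's underside. Press on its outer half, following its arc.
- hole_a (a point): Mounting hole (9 mm) in the tray corner beside the transformer, centre at the underside: (115, -36, 0) mm in the supply's frame.
- hole_b (a point): Mounting hole (9 mm) in the tray corner at the terminal end, centre at the underside: (-117, 36, 0) mm in the supply's frame.
- fixture: Test fixture, fixed: aluminium plate 276 x 128 mm, top at z 18 mm, four black nest corners up to 34 mm, two guide pins, a black probe block with brass probes near one end (up to 31 mm); grey box (34 mm high) along its far side. Origin: on the worktop under the plate's centre; x away from the probe block, z up. A supply in place has its origin above this one, x and y the same way.
- pin_a (a point): Tip of the upright guide pin (steel, 7 mm, tapered) at the end far from the probe block; belongs under hole_a. At (115, -36, 56) mm in the fixture's frame.
- pin_b (a point): Tip of the upright guide pin (steel, 7 mm, tapered) at the probe block's end; belongs under hole_b. At (-117, 36, 56) mm in the fixture's frame.
- screwdriver_small: Bystander: small screwdriver with yellow handle, 124 x 14 x 13 mm, loose on the worktop near the robot. Origin: middle of its underside.
- side_cutters: Bystander: side cutters with red handles, 123 x 48 x 13 mm, loose on the worktop near the robot. Origin: middle of its underside.
- flux_pot: Bystander: round pot with yellow lid, 46 mm diameter, 22 mm high, loose behind the work. Origin: middle of its underside.

How it is judged (in metres and radians):
On the way, in this order (a step that is already met when the one before it is completed fails the run):
1. the terminal cover is shut (hinge below 0.05 rad) and stays shut with the robot's hand off the supply, which still stands on the worktop (value of joint terminal_cover below 0.05 rad and contact force between each of the arm, the fingers and supply below 0.2 N and height (world z) of supply below 0.01 m), for 0.3 s.
2. the supply is lifted more than 30 mm, level within 0.12 rad, gripped within 15 mm of its balance point (height (world z) of supply above 0.03 m and angle between supply's own z axis and vertical below 0.12 rad and contact force between the fingers and supply above 2 N and x of the grasp point in the frame of balance between -0.015 and 0.015 m), for 0.2 s.
At the end, for the whole second after the job is handed in: The supply is held still in the fingers, gripped within 15 mm of its balance point, level within 0.06 rad, cover shut (below 0.05 rad), each mounting hole within 10 mm sideways of its guide pin and 15 to 60 mm above the pin tip; it touches nothing but the fingers (value of joint terminal_cover below 0.05 rad and horizontal distance between hole_a and pin_a below 0.01 m and horizontal distance between hole_b and pin_b below 0.01 m and z of hole_a in the frame of pin_a between 0.015 and 0.06 m and z of hole_b in the frame of pin_b between 0.015 and 0.06 m and angle between supply's own z axis and vertical below 0.06 rad and linear speed of supply below 0.02 m/s and angular speed of supply below 0.1 rad/s and contact force between the fingers and supply above 2 N and contact force between supply and fixture below 0.1 N and x of the grasp point in the frame of balance between -0.015 and 0.015 m); the arm keeps its last pose, push and grip.
It fails at once if the supply is tipped by more than 0.25 rad (angle between supply's own z axis and vertical above 0.25 rad).
It fails at once if the supply touches the fixture (contact force between supply and fixture above 0.5 N).
It fails at once if the screwdriver is moved by more than 20 mm (distance of screwdriver_small from where it was at the start of the episode above 0.02 m).
It fails at once if the side cutters is moved by more than 20 mm (distance of side_cutters from where it was at the start of the episode above 0.02 m).
It fails at once if the flux pot is moved by more than 20 mm (distance of flux_pot from where it was at the start of the episode above 0.02 m).
It also fails if it takes over 45 s, if anything falls off the work surface, if the arm or the gripper's body presses on something with over 40 N, if the wrist force passes 120 N, or if a joint passes its speed limit or range.

## Robot

A 6-joint arm with a two-finger parallel gripper is mounted at the origin on a cart in front of the work surface, level with it; the furniture and walls round the work are solid. World frame = base frame: x ahead of the robot, y to its left, z up, the work surface at z = 0. Lengths are in mm, angles in rad, forces in N, time in s.
With the tool pointing down it reaches from about 325 to 875 mm from the base axis. Payload 4.4 kg.
Tool frame: the origin (TCP) lies on the centre line of the jaws, within the pads' length; the fingertips stand 17 mm ahead of it and the grasp point (between the pads) lies 2 mm behind it; z points along the fingers, x is the direction in which the jaws open and shut, and the axes are right-handed (so a half turn about z gives the same grasp; the last joint's range is limited). The gripper opens to 85 mm and grips with 20 to 120 N. Pads are 22 mm wide; open, the fingers measure 114 mm over their backs; the gripper's body (76 mm by 85 mm) begins 54 mm behind the grasp point. The pads swing forward as they close: fully open they stand 13 mm farther back than shut.
Start: joints at [1.165, 0.207, 1.542, -0, 1.393, -0.15], TCP at [144.939, 556.435, 216.082] pointing down, gripper open.
Joint ranges: [-2.73, 2.73], [-0.86, 2.22], [0.23, 2.46], [-1.11, 4.25], [0.08, 2.63], [-2.82, 2.82]. Speed limits (rad/s): [2.79, 2.79, 3.14, 3.14, 3.14, 3.14].

## Interface

Orientations are given as [roll, pitch, yaw] about the fixed x, y, z axes, in that order (R = Rz(yaw) Ry(pitch) Rx(roll)).
In Python, from plant import telemetry, eyes, sign_off gives the robot as it stands.
- The arm moves only by the tool play_rows, never from a script. Its argument "rows" is a list of rows, each a list of 2 entries, a list of its own where there are three numbers: the shift along the world's x, y, z in m, then the turn about the world's z in degrees. In form: [[[x, y, z], yaw], ...]. A call has 1 to 12 rows; each row is the pose to reach, as a shift and turn from the pose commanded when the call began; what a row does not reach only later rows make up. A row lasts 1/12 s, in which the tool goes at most 41.7 mm and 7.16 degrees, less where a joint would pass 70% of its speed; a pose out of reach is approached as far as the arm can. A call with a gripper value outside its range is refused whole. "hand" is the opening in per cent of the stroke, from 0 (shut) to 100 (fully open), set as the call begins (left out, the last holds). The fingers move at their own pace and stop on an object; the grip force is fixed at half the most. Time passes only in rows, so rows that repeat a pose let the fingers close. It gives the time, the measured TCP pose, the force and the opening at its end, in the units of the state.
- telemetry.state(): the state, without advancing time (a new reading comes with each control period).
- eyes.snapshot(name): name is "scene" or "side" or "wrist"; returns a dict with "img" (420x560x3 uint8, blue, green, red), "z_map" (420x560 float32, mm along the optical axis (not along the pixel's ray), 0 where there is no reading), "vfov" (degrees; the focal length in pixels is half the picture's height over the tangent of half this angle, whatever the lens; pixels are square), "cx", "cy" (the principal point, pixels), "distortion" ([k1, k2, p1, p2, k3] as OpenCV has them; the pictures are not rectified), "position" and "rotation" of the camera in the world. Camera axes: x right, y down, z forward; pixel columns grow to the right and rows downward; lengths in mm; the calibration is good to about 2 mm. A picture is of the moment at which its call begins.
- sign_off(): hands the job in, once; it reports no verdict.
The state is a dict: "t": time; "joint_positions": joint angles; "qd": joint speeds; "joint_efforts": joint torques, N m; "eef_pos": TCP position; "ee_rot": TCP orientation; "wrist_force": force on the tool from outside, world axes, zero at the start; "torque": the same for the moment, N m; "opening": opening from 0.0 (shut) to 1.0 (fully open).
Only numpy, scipy, OpenCV 4.12 (cv2) and the standard library are available. Lean on these libraries where they do the work, as an engineer would, in place of code of your own. Each camera call takes 0.05 s, during which the arm holds its last target.

## Working session

There is one attempt and no reset: what is moved stays moved. The work goes in short steps, Python scripts to look and compute and a tool call to move; the robot and the scene stay as the last step left them, time stands still between calls to the robot, and variables do not carry over. Pictures are saved under pics/ and viewed, and the job is handed in when it is done.

Besides the shell and the picture viewer there is one more tool, called after "Request:" as name(argument=value, ...) on one line, values as JSON. play_rows: Moves the arm, as the interface text tells. Its arguments: {"type":"object","properties":{"rows":{"type":"array","items":{"type":"array"}},"hand":{"type":"number"}},"required":["rows"]}

```bash
mkdir -p pics; ls; cat > h.py <<'E'
import numpy as np, cv2
from plant import telemetry, eyes
def snap(n,tag):
    d=eyes.snapshot(n); cv2.imwrite(f'pics/{tag}.png',d['img'])
    import pickle; pickle.dump(d,open(f'pics/{tag}.pkl','wb')); return d
def load(tag):
    import pickle; return pickle.load(open(f'pics/{tag}.pkl','rb'))
def K(d):
    f=210/np.tan(np.radians(d['vfov'])/2); return np.array([[f,0,d['cx']],[0,f,d['cy']],[0,0,1.]])
def rays(d,px):
    p=cv2.undistortPoints(np.array(px,float).reshape(-1,1,2),K(d),np.array(d['distortion'],float)).reshape(-1,2)
    return np.c_[p,np.ones(len(p))]
def onplane(d,px,z):
    r=rays(d,px)@np.array(d['rotation']).T; c=np.array(d['position'])
    return c+r*((z-c[2])/r[:,2])[:,None]
def cloud(d):
    h,w=d['z_map'].shape; u,v=np.meshgrid(np.arange(w),np.arange(h))
    r=rays(d,np.c_[u.ravel(),v.ravel()])*d['z_map'].reshape(-1,1)
    P=r@np.array(d['rotation']).T+np.array(d['position']); P[d['z_map'].ravel()<=0]=np.nan
    return P.reshape(h,w,3)
E
python3 - <<'E'
from h import *
for n in['scene','side','wrist']:
    d=snap(n,n+'0'); print(n,d['vfov'],d['position'],d['rotation'],d['distortion'],d['cx'],d['cy'])
s=telemetry.state(); print(s)
E
```

```text
pics
scene 50.61979941688103 [  87.38773438 -423.11584634  776.09782789] [-2.31391966  0.01787454 -0.68765264] [-0.14099687  0.          0.          0.          0.        ] 278.81515481446274 209.9171967491497
side 51.752436231117485 [ 123.69373116 -810.29671739  491.99355916] [-1.93906235 -0.02474929 -0.37024715] [-0.02053852  0.          0.          0.          0.        ] 280.11779068223217 211.7323818161854
wrist 58.22741871321623 [ 65.24808587 576.95350034 374.83525772] [2.81613047e+00 2.40181041e-03 1.31525549e+00] [-0.05629355  0.          0.          0.          0.        ] 283.0311613038138 211.5297621621217
{'t': 0.15, 'joint_positions': array([ 1.16547536e+00,  2.07246081e-01,  1.54265159e+00, -4.00418843e-06,
        1.39351870e+00, -1.50535284e-01]), 'qd': array([-0.00112825, -0.0019804 , -0.00444552,  0.0008726 ,  0.00146315,
       -0.00023646]), 'joint_efforts': array([ 4.72771467e-05, -3.83511758e+01, -2.92037523e+01, -3.43690363e-04,
        6.66929656e-03,  1.71333710e-05]), 'eef_pos': array([144.70221106, 555.84300621, 215.16792084]), 'ee_rot': array([-3.14132305e+00,  1.80368290e-03,  1.31601159e+00]), 'wrist_force': array([-0.25670621,  0.56202704,  0.64366999]), 'torque': array([-0.00850724, -0.01198974, -0.03322133]), 'opening': 1.0017802648677099}
```

```bash
python3 - <<'E'
s=open('h.py').read()
s=s.replace("def K(d)","from scipy.spatial.transform import Rotation as Ro\ndef R(d): return Ro.from_euler('xyz',d['rotation']).as_matrix()\ndef K(d)").replace("np.array(d['rotation'])","R(d)")
open('h.py','w').write(s)
E
```

```text
(no output)
```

View pics/scene0.png

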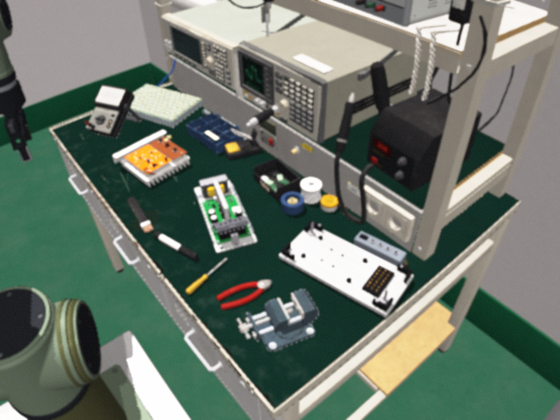

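View pics/side0.png

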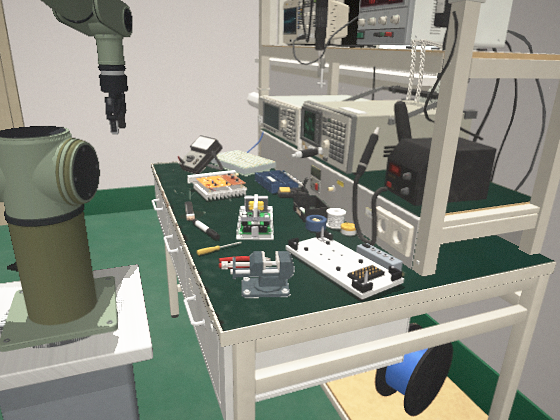

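View pics/wrist0.png

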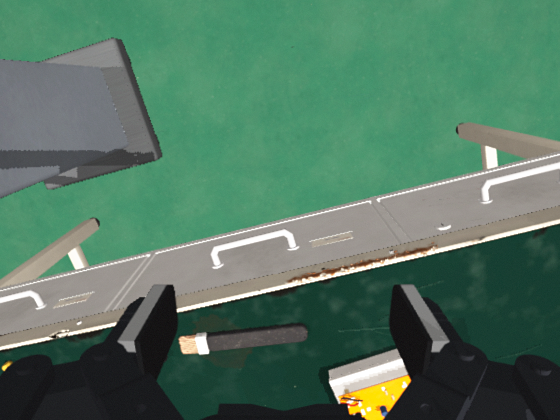

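```bash
python3 - <<'E'
from h import *
d=load('scene0'); i=d['img']
cv2.imwrite('pics/z1.png',cv2.resize(i[165:260,180:270],None,fx=6,fy=6,interpolation=2))
cv2.imwrite('pics/z2.png',cv2.resize(i[215:315,270:420],None,fx=5,fy=5,interpolation=2))
P=cloud(d)
for q in [(225,228),(213,180),(225,210),(255,243),(222,249),(193,185),(225,176),(318,228),(380,300),(300,260),(400,290),(205,275),(245,293),(330,203),(310,190),(292,203)]:
    print(q,P[q[1],q[0]].round(0))
E
```

```text
(225, 228) [444. 228.  52.]
(213, 180) [522. 399.  49.]
(225, 210) [475. 273.  58.]
(255, 243) [495. 185.  -1.]
(222, 249) [422. 217.   4.]
(193, 185) [497. 475.  -2.]
(225, 176) [556. 394.  48.]
(318, 228) [625. 106.  27.]
(380, 300) [ 584. -128.   19.]
(300, 260) [531.  63.  19.]
(400, 290) [ 637. -138.   18.]
(205, 275) [346. 171.  11.]
(245, 293) [390.  83.  -2.]
(330, 203) [714. 155.  22.]
(310, 190) [693. 209.  42.]
(292, 203) [646. 225.  14.]
```

View pics/z1.png

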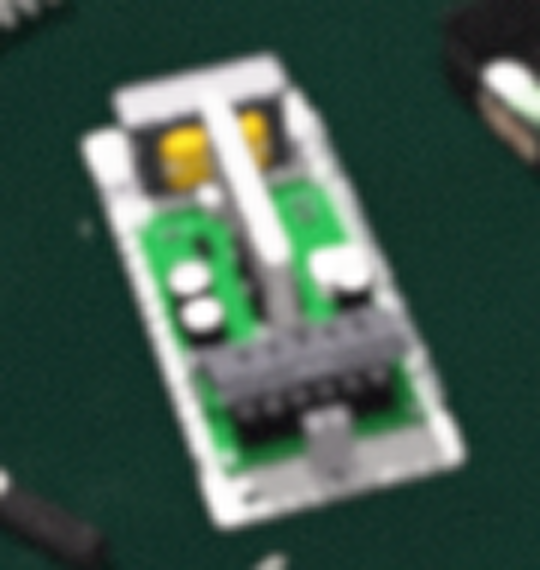

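View pics/z2.png

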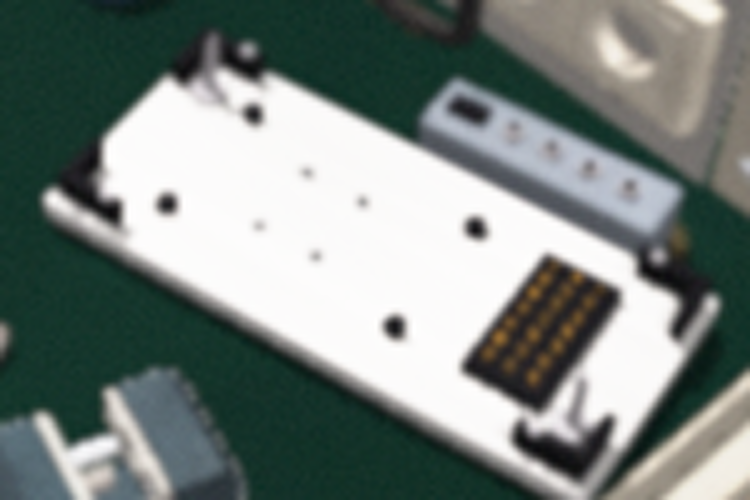

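```bash
cat > est.py <<'E'
from h import *
def rect(pts): 
    (c,wh,a)=cv2.minAreaRect(pts.astype(np.float32)); return np.round(c,1),np.round(wh,1),round(a,2)
def comp(m,seed):
    n,l=cv2.connectedComponents(m.astype(np.uint8)); return l==l[seed[1],seed[0]]
E
python3 - <<'E'
from est import *
d=load('scene0'); P=cloud(d); i=d['img']
# fixture plate
m=(P[...,2]>12)&(P[...,2]<24)&(i.min(2)>140)
c=comp(m,(340,270)); print('plate',c.sum(),rect(P[c][:,:2]), np.median(P[c][:,2]))
# pixel contour -> plane 18
cn=max(cv2.findContours(c.astype(np.uint8),0,1)[0],key=cv2.contourArea)
q=onplane(d,cn.reshape(-1,2),18); print(rect(q[:,:2]))
# bar top
m=(P[...,2]>58)&(P[...,2]<74); m[:165]=0;m[260:]=0;m[:,:190]=0;m[:,265:]=0
v,u=np.nonzero(m&(i.min(2)>170)); print(u.min(),u.max(),v.min(),v.max()); Q=P[m&(i.min(2)>170)]
print('bar',len(Q),rect(Q[:,:2]),np.median(Q[:,2]))
q=onplane(d,np.c_[u,v],66); print(rect(q[:,:2]))
# supply all
b=(P[...,2]>4)&(P[...,2]<80); b[:165]=0;b[262:]=0;b[:,:185]=0;b[:,265:]=0
c=comp(b,(225,210)); Q=P[c]; print('sup',c.sum(),rect(Q[:,:2]))
w=(P[...,2]<90)
g=(abs(P[...,2]-30)<1)
E
```

```text
plate 4499 (array([600.5, -10.2]), array([135.8, 277.7]), 13.07) 18.117403080994677
(array([597. , -12.2]), array([133. , 276.2]), 13.25)
214 227 181 209
bar 130 (array([494.8, 322.5]), array([111.8,  10.4]), 69.62) 66.07530660321038
(array([493.5, 320.5]), array([114.5,  11.5]), 69.83)
sup 2425 (array([496.5, 318.5]), array([247.4, 102.8]), 70.98)
```

```bash
python3 - <<'E'
from est import *
d=load('scene0'); P=cloud(d)
m=(P[...,0]>330)&(P[...,0]<760)&(P[...,1]>-200)&(P[...,1]<420)&(P[...,2]>36)&(P[...,2]<600)
n,l,s,_=cv2.connectedComponentsWithStats(m.astype(np.uint8))
for k in range(1,n):
    if s[k,4]>15:
        Q=P[l==k]; print(s[k],Q.min(0).round(),Q.max(0).round(),np.median(Q,0).round())
E
```

```text
[  246     0   256   251 20743] [ 633. -127.   36.] [760. 420. 587.] [754.  69. 296.]
[504   6  11   3  16] [ 743. -151.  584.] [ 749. -134.  588.] [ 745. -141.  586.]
[253 158  69  34 454] [630. 198.  36.] [737. 386.  50.] [705. 246.  44.]
[200 175  29  42 463] [472. 270.  36.] [557. 419.  69.] [501. 379.  48.]
[214 215  35  17 296] [426. 210.  36.] [514. 273.  59.] [464. 233.  50.]
[310 222   4   8  17] [604. 106.  36.] [609. 111.  57.] [606. 108.  46.]
[359 233  10   7  40] [672.  -1.  36.] [691.  20.  40.] [681.  10.  37.]
[384 246   6   5  16] [686. -54.  36.] [702. -44.  39.] [692. -49.  37.]
[ 246  289   73   46 1724] [330. -87.  36.] [459.  -0.  81.] [390. -48.  68.]
[384 289   4   7  22] [ 587. -137.   37.] [ 591. -131.   57.] [ 589. -134.   47.]
```

Request:
play_rows(hand=0, rows=[[[0.01, -0.01, 0.01], -3], [[0.03, -0.03, 0.02], -10], [[0.055, -0.055, 0.03], -17], [[0.083, -0.083, 0.03], -24], [[0.111, -0.111, 0.03], -31], [[0.139, -0.139, 0.03], -38], [[0.167, -0.167, 0.03], -45], [[0.195, -0.195, 0.03], -52], [[0.223, -0.223, 0.03], -59], [[0.251, -0.251, 0.03], -66], [[0.275, -0.275, 0.02], -73], [[0.295, -0.295, 0.01], -80]])

```text
t: 1.15
eef_pos: [442.0, 259.5, 226.5]
ee_rot: [-3.141, -0.002, -0.088]
wrist_force: [0.2, -0.5, -0.6]
opening: -0.0
```

Request:
play_rows(rows=[[[0.012, -0.012, -0.005], -7], [[0.02, -0.02, -0.01], -13], [[0.024, -0.023, -0.01], -15.6], [[0.024, -0.023, -0.01], -15.6], [[0.024, -0.023, -0.01], -15.6]])

```text
t: 1.57
eef_pos: [463.8, 238.2, 215.7]
ee_rot: [3.141, 0.001, -0.352]
wrist_force: [-0.2, 0.3, 0.4]
opening: -0.004
```

```bash
python3 - <<'E'
from est import *
d=snap('wrist','w1');print(telemetry.state()['eef_pos'],telemetry.state()['ee_rot'],d['position'],d['rotation'])
d=load('scene0'); P=cloud(d)
m=(P[...,0]<715)&(P[...,0]>470)&(P[...,1]>-200)&(P[...,1]<420)&(P[...,2]>85)&(P[...,2]<600)
Q=P[m];v,u=np.nonzero(m)
print(len(Q));
for lo in range(85,600,80):
  s=Q[(Q[:,2]>=lo)&(Q[:,2]<lo+80)]
  if len(s): print(lo,len(s),s.min(0).round(),s.max(0).round())
E
```

```text
[463.66716358 238.57541478 215.98836324] [ 3.14157473e+00  4.46926884e-04 -3.51303426e-01] [492.70947695 315.78756659 375.48908187] [ 2.81462140e+00  1.31328309e-03 -3.52679879e-01]
402
85 81 [708. 133.  86.] [715. 153. 150.]
165 247 [633. 377. 169.] [715. 405. 195.]
405 60 [681. 347. 435.] [698. 362. 485.]
485 14 [680. 343. 485.] [696. 362. 488.]
```

View pics/w1.png

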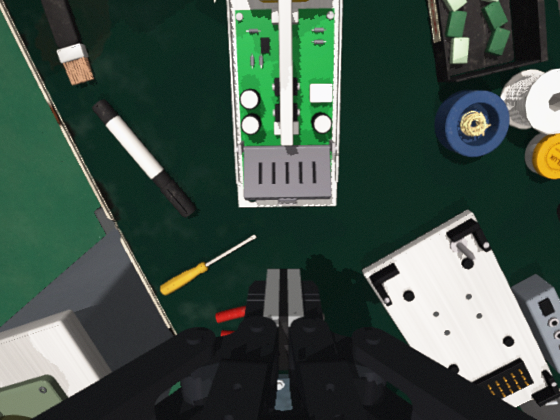

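```bash
cat > sup.py <<'E'
from est import *
def sup(tag):
    d=load(tag); P=cloud(d); i=d['img']
    sel=(P[...,2]>60)&(P[...,2]<72)&(abs(P[...,0]-495)<130)&(abs(P[...,1]-310)<130)&(i.min(2)>150)
    n,l,s,c=cv2.connectedComponentsWithStats(sel.astype(np.uint8)); k=1+s[1:,4].argmax(); b=l==k
    v,u=np.nonzero(b); print('bar px',s[k]); q=onplane(d,np.c_[u,v].astype(float),66)[:,:2]
    r=cv2.fitLine(q.astype(np.float32),cv2.DIST_L2,0,.01,.01).ravel(); a=r[:2]*np.sign(r[1]); 
    yaw=np.degrees(np.arctan2(a[1],a[0])); t=(q-r[2:])@a; 
    end=np.percentile(t,0.5); 
    o=r[2:]+a*(end+54); print('yaw',yaw,'origin(from bar end)',o,'t',t.min(),t.max(),'z',np.median(P[b][:,2]))
    # in supply frame cloud
    X=P[...,:2]-o; lx=X@a; ly=X@np.array([-a[1],a[0]]); return d,P,lx,ly,o,a
if __name__=='__main__':
    import sys
    d,P,lx,ly,o,a=sup(sys.argv[1]); z=P[...,2]
    t=(z>3)&(abs(lx)<140)&(abs(ly)<60)&(lx<-60); print('tray',lx[t].min(),np.percentile(ly[t],[.5,99.5]))
    for x in range(-130,-50,5):
        m=(abs(lx-x)<2.5)&(abs(ly)<30); 
        if m.sum(): print(x,np.percentile(z[m],[10,50,90]).round(1))
E
python3 sup.py w1
```

```text
bar px [ 279    0   14  146 1735]
yaw 70.80763 origin(from bar end) [496.71517849 322.22365666] t -56.44380979231313 51.24141783653182 z 67.91128351593397
tray -139.89604525659746 [-50.29104114  55.7774919 ]
-130 [1.1 2.1 3.1]
-125 [4.1 5.  5.9]
-120 [4.2 5.1 5.8]
-115 [32.5 33.5 34.3]
-110 [34.8 35.3 35.6]
-105 [49.9 52.9 54.7]
-100 [ 56.1 286.  292.9]
-95 [ 53.6 283.  290.6]
-90 [ 50.8 286.6 290.1]
-85 [ 49.7 273.7 290. ]
-80 [248.2 285.1 298.5]
-75 [279.6 305.5 314.4]
-70 [ 39.2 306.1 315.4]
-65 [33.6 36.6 38.1]
-60 [ 9.3 11.3 34.9]
-55 [ 8.9 10.1 66.6]
```

Request:
play_rows(rows=[[[0.0, 0.0, -0.02], 0], [[0.0, 0.0, -0.05], 0], [[0.001, 0, -0.08], 0], [[0.001, 0, -0.11], 0], [[0.001, 0, -0.13], 0], [[0.001, 0, -0.14], 0], [[0.001, 0, -0.145], 0], [[0.001, -0.001, -0.15], 0], [[0.001, -0.002, -0.154], 0], [[0.0, -0.003, -0.158], 0], [[0.0, -0.003, -0.162], 0], [[0.0, -0.004, -0.165], 0]])

```text
t: 2.62
eef_pos: [464.5, 234.6, 51.5]
ee_rot: [-3.141, -0.001, -0.352]
wrist_force: [-0.5, 0.2, 0.7]
opening: 0.001
```

```bash
python3 - <<'E'
from est import *
snap('wrist','w2');snap('side','s2')
d=load('s2');cv2.imwrite('pics/s2z.png',cv2.resize(d['img'][140:270,180:330],None,fx=4,fy=4,interpolation=2))
print(telemetry.state()['eef_pos'],telemetry.state()['wrist_force'])
E
```

```text
[463.74658881 234.20581518  50.88824969] [-0.73396883 -0.88410167  0.00363647]
```

View pics/w2.png

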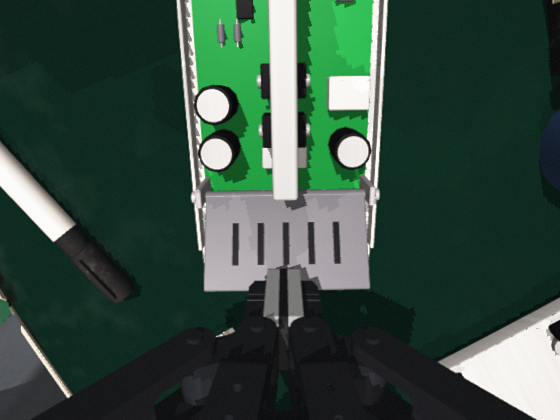

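View pics/s2z.png

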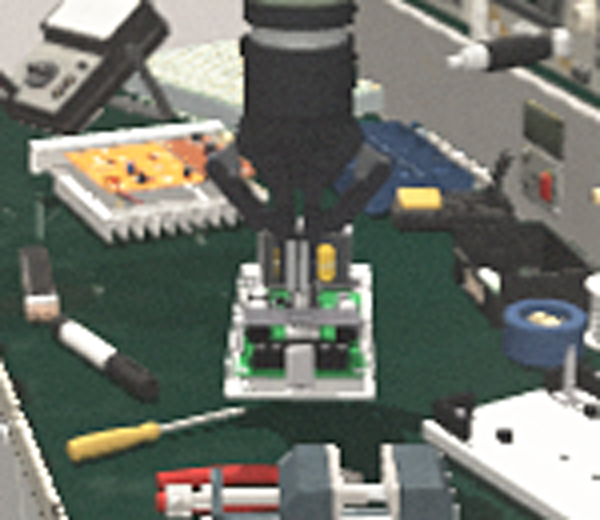

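```bash
python3 - <<'E'
from est import *
d=load('w2');P=cloud(d)
for q in [(220,205),(220,240),(220,285),(350,205),(350,240),(350,285),(280,275),(287,300),(285,120),(225,60)]:
    print(q,P[q[1],q[0]].round(1))
o=np.array([495,320.5]);a=np.array([.337,.9415])
z=P[...,2];lx=(P[...,:2]-o)@a;ly=(P[...,:2]-o)@np.array([-a[1],a[0]])
for x in range(-125,-55,4):
    m=(abs(lx-x)<2)&(abs(abs(ly)-28)<8)&(z<90)
    if m.sum(): print(x,m.sum(),np.percentile(z[m],[10,50,90]).round(1))
E
```

```text
(220, 205) [445.5 270.7  37.9]
(220, 240) [440.8 256.6  46.1]
(220, 285) [435.1 239.3  56.7]
(350, 205) [504.5 248.8  37.3]
(350, 240) [498.8 235.2  46.1]
(350, 285) [491.9 218.7  57.2]
(280, 275) [467.3 245.4  78.3]
(287, 300) [469.7 244.4  96.4]
(285, 120) [489.5 300.1  68.2]
(225, 60) [470.1 333.5   9.5]
-101 63 [56.3 57.  57.6]
-97 644 [55.4 56.6 57.7]
-93 675 [53.  54.4 55.6]
-89 662 [50.8 52.  53.3]
-85 653 [48.5 49.7 51.1]
-81 658 [46.1 47.5 48.7]
-77 637 [43.8 45.  46.4]
-73 645 [41.4 42.7 44.1]
-69 615 [39.  40.3 41.6]
-65 687 [35.7 37.8 39.2]
-61 1015 [ 9.5 34.7 36.6]
-57 668 [ 9.5 10.6 34.3]
```

```bash
python3 - <<'E'
from est import *
d=load('w2');P=cloud(d)
for r in range(255,345,5): print(r,[P[r,c].round(0).tolist() for c in (272,284,298)])
print(d['position'],d['rotation'])
E
```

```text
255 [[462.0, 242.0, 49.0], [467.0, 240.0, 50.0], [473.0, 238.0, 50.0]]
260 [[461.0, 240.0, 51.0], [466.0, 238.0, 51.0], [473.0, 236.0, 51.0]]
265 [[460.0, 238.0, 51.0], [466.0, 237.0, 52.0], [472.0, 234.0, 52.0]]
270 [[464.0, 247.0, 74.0], [469.0, 245.0, 74.0], [474.0, 243.0, 74.0]]
275 [[464.0, 247.0, 79.0], [469.0, 245.0, 79.0], [474.0, 243.0, 78.0]]
280 [[464.0, 246.0, 82.0], [469.0, 245.0, 82.0], [474.0, 243.0, 82.0]]
285 [[465.0, 246.0, 86.0], [469.0, 245.0, 87.0], [474.0, 243.0, 85.0]]
290 [[465.0, 246.0, 89.0], [469.0, 244.0, 89.0], [474.0, 243.0, 90.0]]
295 [[465.0, 247.0, 94.0], [nan, nan, nan], [473.0, 243.0, 93.0]]
300 [[465.0, 247.0, 97.0], [469.0, 245.0, 96.0], [473.0, 243.0, 96.0]]
305 [[465.0, 246.0, 100.0], [469.0, 245.0, 99.0], [473.0, 243.0, 99.0]]
310 [[465.0, 246.0, 103.0], [469.0, 245.0, 103.0], [473.0, 244.0, 103.0]]
315 [[465.0, 247.0, 107.0], [469.0, 245.0, 105.0], [473.0, 243.0, 105.0]]
320 [[466.0, 247.0, 110.0], [468.0, 243.0, 106.0], [473.0, 244.0, 109.0]]
325 [[465.0, 246.0, 111.0], [468.0, 242.0, 107.0], [473.0, 245.0, 113.0]]
330 [[466.0, 248.0, 116.0], [467.0, 240.0, 106.0], [473.0, 244.0, 115.0]]
335 [[466.0, 247.0, 118.0], [466.0, 238.0, 107.0], [473.0, 245.0, 118.0]]
340 [[466.0, 248.0, 121.0], [465.0, 236.0, 106.0], [473.0, 245.0, 120.0]]
[493.07567028 312.07248879 211.38301324] [ 2.81592249e+00 -6.57756700e-04 -3.53213508e-01]
```

```bash
python3 - <<'E'
from est import *
d=load('s2');P=cloud(d)
c=(255,207);i=d['img']
cv2.imwrite('pics/s2y.png',cv2.resize(i[180:250,225:285],None,fx=10,fy=8,interpolation=2))
for r in range(185,245,3): print(r,[P[r,c].round(0).tolist() for c in (245,254,263)])
E
```

```text
185 [[568.0, 660.0, 4.0], [461.0, 225.0, 146.0], [483.0, 216.0, 147.0]]
188 [[538.0, 561.0, 26.0], [591.0, 624.0, 2.0], [621.0, 610.0, 3.0]]
191 [[442.0, 245.0, 125.0], [579.0, 587.0, 3.0], [489.0, 233.0, 124.0]]
194 [[438.0, 229.0, 122.0], [570.0, 559.0, 2.0], [484.0, 217.0, 122.0]]
197 [[438.0, 230.0, 114.0], [517.0, 397.0, 50.0], [484.0, 217.0, 113.0]]
200 [[489.0, 400.0, 42.0], [460.0, 222.0, 105.0], [540.0, 377.0, 44.0]]
203 [[489.0, 399.0, 32.0], [461.0, 224.0, 96.0], [537.0, 370.0, 37.0]]
206 [[489.0, 401.0, 22.0], [461.0, 224.0, 88.0], [538.0, 372.0, 27.0]]
209 [[489.0, 400.0, 12.0], [460.0, 222.0, 80.0], [541.0, 380.0, 13.0]]
212 [[463.0, 316.0, 36.0], [460.0, 223.0, 71.0], [535.0, 362.0, 11.0]]
215 [[458.0, 296.0, 35.0], [476.0, 271.0, 42.0], [528.0, 342.0, 9.0]]
218 [[438.0, 230.0, 53.0], [461.0, 225.0, 52.0], [483.0, 214.0, 54.0]]
221 [[455.0, 287.0, 20.0], [477.0, 272.0, 23.0], [513.0, 297.0, 9.0]]
224 [[446.0, 258.0, 24.0], [477.0, 273.0, 14.0], [491.0, 234.0, 27.0]]
227 [[440.0, 238.0, 24.0], [458.0, 213.0, 31.0], [489.0, 228.0, 21.0]]
230 [[440.0, 238.0, 15.0], [458.0, 216.0, 21.0], [486.0, 221.0, 16.0]]
233 [[437.0, 228.0, 10.0], [457.0, 212.0, 15.0], [485.0, 216.0, 9.0]]
236 [[435.0, 223.0, 4.0], [457.0, 210.0, 6.0], [482.0, 209.0, 3.0]]
239 [[431.0, 211.0, 1.0], [454.0, 201.0, 2.0], [477.0, 194.0, 2.0]]
242 [[426.0, 192.0, 1.0], [448.0, 184.0, 1.0], [471.0, 177.0, 1.0]]
```

View pics/s2y.png

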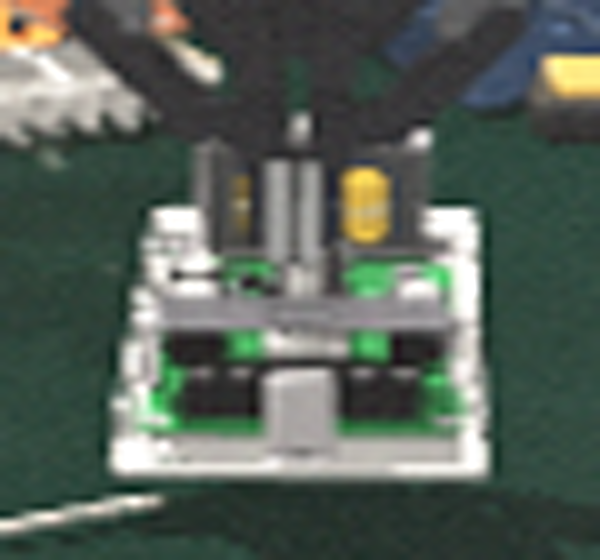

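Request:
play_rows(rows=[[[0.001, 0.003, -0.005], 0], [[0.001, 0.003, -0.009], 0], [[0.001, 0.003, -0.012], 0], [[0.001, 0.003, -0.015], 0], [[0.001, 0.002, -0.018], 0]])

```text
t: 3.13
eef_pos: [464.9, 236.5, 32.7]
ee_rot: [3.142, 0.0, -0.352]
wrist_force: [-0.5, 1.2, -0.1]
opening: 0.003
```

```bash
python3 - <<'E'
from est import *
d=snap('wrist','w3');P=cloud(d)
for r in range(250,300,4): print(r,[P[r,c].round(0).tolist() for c in (272,284,298)])
d=snap('side','s3');cv2.imwrite('pics/s3z.png',cv2.resize(d['img'][180:250,225:285],None,fx=10,fy=8,interpolation=2))
print(telemetry.state()['wrist_force'])
E
```

```text
250 [[465.0, 251.0, 42.0], [470.0, 249.0, 41.0], [476.0, 247.0, 42.0]]
254 [[465.0, 250.0, 42.0], [469.0, 247.0, 41.0], [475.0, 245.0, 41.0]]
258 [[464.0, 248.0, 42.0], [469.0, 247.0, 44.0], [475.0, 244.0, 43.0]]
262 [[464.0, 247.0, 44.0], [468.0, 245.0, 43.0], [474.0, 242.0, 42.0]]
266 [[463.0, 245.0, 44.0], [468.0, 243.0, 44.0], [474.0, 241.0, 43.0]]
270 [[465.0, 249.0, 56.0], [469.0, 246.0, 54.0], [475.0, 245.0, 56.0]]
274 [[465.0, 248.0, 58.0], [469.0, 247.0, 60.0], [475.0, 245.0, 59.0]]
278 [[465.0, 248.0, 61.0], [469.0, 246.0, 61.0], [474.0, 245.0, 62.0]]
282 [[465.0, 249.0, 66.0], [469.0, 246.0, 64.0], [474.0, 245.0, 66.0]]
286 [[465.0, 249.0, 69.0], [469.0, 247.0, 68.0], [474.0, 246.0, 69.0]]
290 [[465.0, 248.0, 71.0], [469.0, 246.0, 70.0], [474.0, 245.0, 71.0]]
294 [[465.0, 248.0, 73.0], [469.0, 247.0, 74.0], [474.0, 245.0, 73.0]]
298 [[465.0, 248.0, 76.0], [469.0, 246.0, 75.0], [474.0, 245.0, 76.0]]
[-0.42273204 -0.4738018   1.47295445]
```

View pics/w3.png

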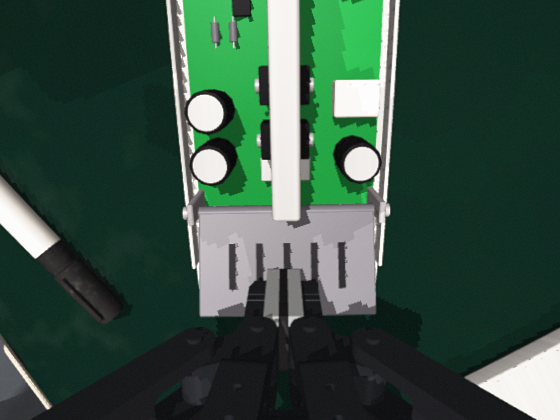

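View pics/s3z.png

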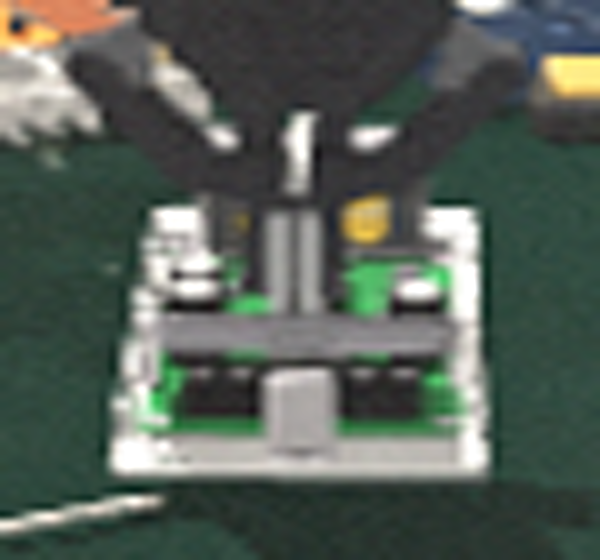

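Request:
play_rows(rows=[[[0, -0.001, -0.003], 0], [[-0.001, -0.002, -0.006], 0], [[-0.001, -0.003, -0.009], 0], [[-0.001, -0.004, -0.011], 0], [[-0.001, -0.004, -0.011], 0]])

```text
t: 3.65
eef_pos: [464.0, 232.5, 21.9]
ee_rot: [-3.141, -0.0, -0.353]
wrist_force: [0.4, 1.2, 0.9]
opening: 0.003
```

Request:
play_rows(rows=[[[0, -0.001, -0.002], 0], [[0, -0.001, -0.004], 0], [[0, -0.001, -0.004], 0]])

```text
t: 3.9
eef_pos: [464.0, 231.2, 17.9]
ee_rot: [3.141, -0.0, -0.352]
wrist_force: [0.2, -0.3, 0.2]
opening: -0.003
```

```bash
python3 - <<'E'
from est import *
d=snap('wrist','w4');P=cloud(d)
o=np.array([495,320.5]);a=np.array([.337,.9415])
z=P[...,2];lx=(P[...,:2]-o)@a;ly=(P[...,:2]-o)@np.array([-a[1],a[0]])
for x in range(-125,-55,6):
    m=(abs(lx-x)<2)&(abs(abs(ly)-28)<8)&(z<90)
    if m.sum(): print(x,m.sum(),np.percentile(z[m],[10,50,90]).round(1))
print(P[266:284:4,284].round())
print(telemetry.state()['wrist_force'])
E
```

```text
-107 169 [34.1 34.8 35.5]
-101 861 [34.6 35.5 89.2]
-95 620 [34.4 35.1 35.9]
-89 823 [34.5 35.4 86.9]
-83 2200 [34.9 85.  89.1]
-77 670 [34.3 35.  35.8]
-71 711 [34.4 35.1 35.8]
-65 952 [ 9.9 34.8 35.7]
-59 1388 [ 9.6 33.  35.2]
[[468. 241.  36.]
 [468. 241.  40.]
 [469. 242.  45.]
 [468. 241.  47.]
 [468. 242.  51.]]
[ 0.18561613 -0.59280944  0.92400882]
```

View pics/w4.png

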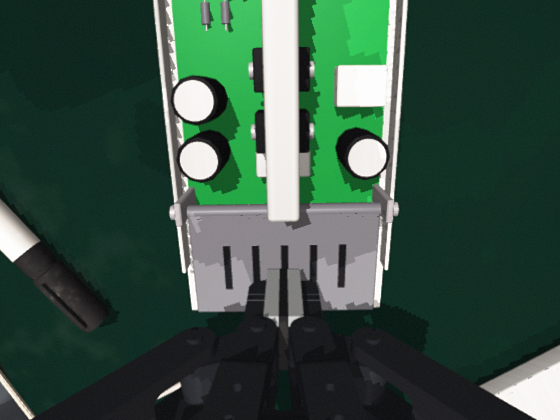

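Request:
play_rows(rows=[[[0, 0, -0.001], 0], [[0, 0, -0.002], 0], [[0, 0, -0.003], 0], [[0, 0, -0.003], 0]])

```text
t: 4.28
eef_pos: [464.2, 231.1, 17.4]
ee_rot: [3.14, 0.0, -0.352]
wrist_force: [-6.5, -3.3, 18.3]
opening: -0.002
```

Request:
play_rows(hand=100, rows=[[[0, 0, 0.01], 0], [[0, 0, 0.03], 0], [[0, 0, 0.06], 0], [[0, 0, 0.1], 0], [[0, 0, 0.14], 0], [[0, 0, 0.17], 0], [[0, 0, 0.19], 0], [[0, 0, 0.2], 0], [[0, 0, 0.2], 0], [[0, 0, 0.2], 0]])

```text
t: 5.12
eef_pos: [463.5, 231.2, 214.2]
ee_rot: [3.141, 0.001, -0.353]
wrist_force: [-0.1, 0.8, -0.1]
opening: 1.0
```

```bash
python3 - <<'E'
from est import *
snap('wrist','w5');snap('scene','c5')
print(telemetry.state()['eef_pos'],telemetry.state()['wrist_force'])
E
python3 sup.py w5
```

```text
[462.36756002 230.90871394 212.50320457] [-0.66680666 -0.019603   -0.52914544]
bar px [ 276    0   15  137 1689]
yaw 70.85927 origin(from bar end) [496.73864702 322.18190727] t -52.01336578179071 47.98133153794434 z 67.87047061313382
tray -139.92031221034492 [-59.7766185   59.40430723]
-130 [1.1 2.  2.9]
-125 [4.2 5.2 6.1]
-120 [4.2 5.  6. ]
-115 [ 6.  33.3 34.7]
-110 [33.1 34.6 35.8]
-105 [34.4 35.3 36.2]
-100 [34.3 35.3 36.1]
-95 [34.2 35.2 36.2]
-90 [ 34.5  35.5 305.4]
-85 [ 35.5 306.5 309.2]
-80 [ 35.4 311.4 314.7]
-75 [34.1 35.  35.9]
-70 [34.  35.1 36.1]
-65 [33.9 35.  35.9]
-60 [ 9.3 11.2 35. ]
-55 [ 9.  10.1 12. ]
```

View pics/w5.png

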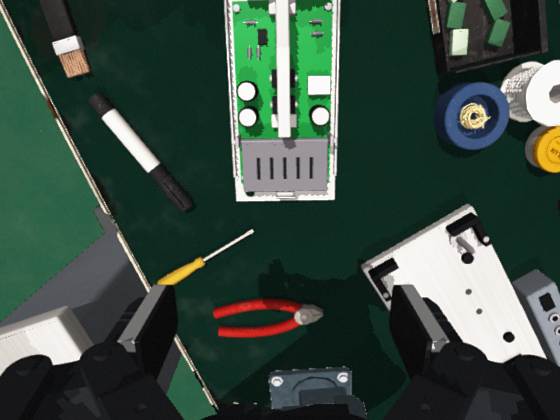

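Request:
play_rows(rows=[[[0.005, 0.013, 0], 0.5], [[0.013, 0.036, 0], 0.5], [[0.022, 0.062, 0], 0.5], [[0.031, 0.088, -0.005], 0.5], [[0.039, 0.11, -0.015], 0.5], [[0.044, 0.124, -0.03], 0.5], [[0.045, 0.128, -0.05], 0.5], [[0.045, 0.128, -0.075], 0.5], [[0.045, 0.128, -0.1], 0.5], [[0.045, 0.128, -0.115], 0.5], [[0.045, 0.128, -0.12], 0.5], [[0.045, 0.128, -0.12], 0.5]])

```text
t: 6.22
eef_pos: [506.7, 358.9, 91.3]
ee_rot: [3.137, 0.005, -0.343]
wrist_force: [-0.3, -0.4, 0.5]
opening: 0.999
```

```bash
python3 - <<'E'
from est import *
snap('wrist','w6');d=snap('side','s6');i=snap('scene','c6')['img']
a=cv2.resize(d['img'][130:270,190:320],None,fx=3,fy=3,interpolation=2);b=cv2.resize(i[100:260,150:290],None,fx=2.8,fy=2.625,interpolation=2)
cv2.imwrite('pics/m6.png',np.hstack([a,b]))
print(telemetry.state()['eef_pos'],telemetry.state()['wrist_force'])
E
```

```text
[509.85111064 360.13702231  96.09127952] [0.67135906 0.85565554 1.40229245]
```

View pics/w6.png

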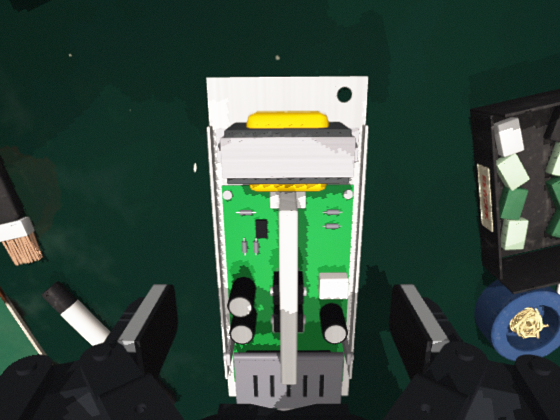

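View pics/m6.png

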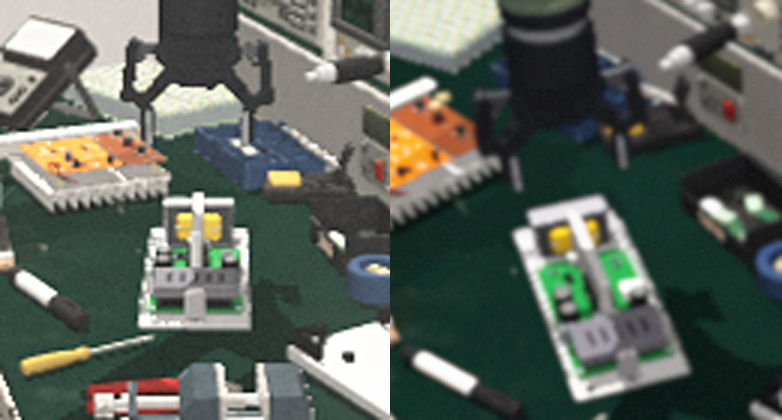

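```bash
python3 - <<'E'
from est import *
d=load('w6');P=cloud(d)
for c in ((150,290),(160,290),(168,290),(395,290),(402,290),(412,290),(165,287),(397,287),(150,320),(410,320),(435,340),(125,340)): print(c,P[c[1],c[0]].round(1))
E
sed -i 's/abs(P\[...,0\]-495)<130/abs(P[...,0]-495)<60/;s/abs(P\[...,1\]-310)<130/abs(P[...,1]-320)<60/' sup.py; python3 sup.py w6|head -2
```

```text
(150, 290) [464.7 386.1 130.3]
(160, 290) [468.4 385.  130.6]
(168, 290) [470.2 383.1 128.7]
(395, 290) [550.1 352.7 125.4]
(402, 290) [551.9 355.4 130.7]
(412, 290) [555.4 354.3 131. ]
(165, 287) [469.2 384.3 127.8]
(397, 287) [551.1 353.9 125.6]
(150, 320) [470.9 384.2 149.3]
(410, 320) [550.1 352.  143.7]
(435, 340) [553.5 354.7 159.1]
(125, 340) [466.6 385.3 158.9]
bar px [ 279  206   19  179 2925]
yaw 70.60608 origin(from bar end) [496.31480946 321.17406194] t -65.05145090383635 51.73021801142404 z 67.94391881650319
```

Request:
play_rows(rows=[[[0.002, 0.001, -0.01], 0.3], [[0.002, 0.001, -0.03], 0.3], [[0.002, 0.001, -0.05], 0.3], [[0.002, 0.001, -0.066], 0.3], [[0.002, 0.001, -0.077], 0.3], [[0.002, 0.001, -0.083], 0.3], [[0.002, 0.001, -0.085], 0.3], [[0.002, 0.001, -0.085], 0.3]])

```text
t: 7.03
eef_pos: [511.3, 360.6, 10.2]
ee_rot: [-3.141, -0.0, -0.339]
wrist_force: [-0.4, -0.0, 0.5]
opening: 0.999
```

```bash
python3 - <<'E'
from est import *
snap('wrist','w7');d=snap('side','s7');i=snap('scene','c7')['img']
a=cv2.resize(d['img'][130:270,190:320],None,fx=3,fy=3,interpolation=2);b=cv2.resize(i[100:260,150:290],None,fx=2.8,fy=2.625,interpolation=2)
cv2.imwrite('pics/m7.png',np.hstack([a,b]))
print(telemetry.state()['eef_pos'],telemetry.state()['wrist_force'])
E
```

```text
[512.0347052  361.01254562  11.44549907] [-0.27342869  0.48018074 -0.7465267 ]
```

View pics/w7.png

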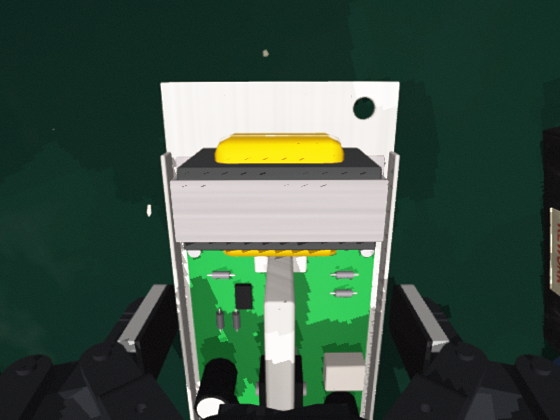

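View pics/m7.png

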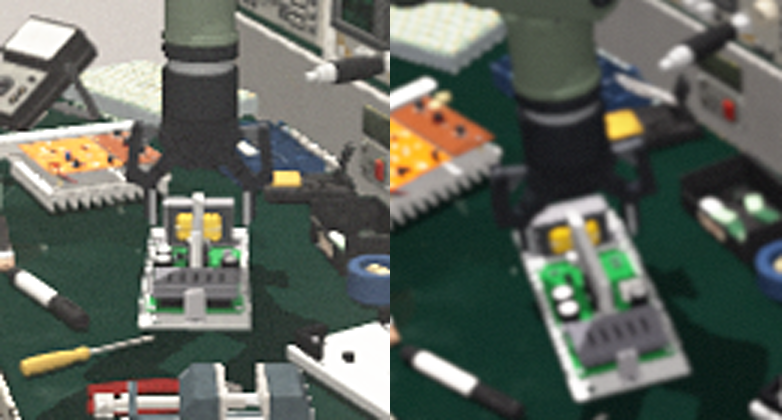

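Request:
play_rows(hand=0, rows=[[[0, 0, 0], 0], [[0, 0, 0], 0], [[0, 0, 0], 0], [[0, 0, 0], 0], [[0, 0, 0], 0], [[0, 0, 0], 0], [[0, 0, 0], 0], [[0, 0, 0], 0], [[0, 0, 0], 0], [[0, 0, 0], 0]])

```text
t: 8.02
eef_pos: [510.8, 360.6, 10.2]
ee_rot: [-3.142, 0.0, -0.339]
wrist_force: [-1.5, 0.5, 2.1]
opening: 0.106
```

```bash
python3 - <<'E'
from est import *
d=snap('wrist','w8');P=cloud(d);print(telemetry.state()['eef_pos'],telemetry.state()['wrist_force'],telemetry.state()['torque'])
for r in range(235,330,6): print(r,[P[r,c].round(0).tolist() for c in (262,282,304)])
E
```

```text
[510.75174608 360.60283496  10.20834071] [-1.86461505  1.06760625  2.06001071] [ 0.09772241  0.25354281 -0.04693142]
235 [[515.0, 395.0, 50.0], [522.0, 393.0, 51.0], [529.0, 390.0, 50.0]]
241 [[515.0, 393.0, 50.0], [521.0, 390.0, 50.0], [528.0, 388.0, 50.0]]
247 [[514.0, 390.0, 49.0], [520.0, 387.0, 49.0], [527.0, 385.0, 49.0]]
253 [[511.0, 384.0, 40.0], [518.0, 382.0, 40.0], [526.0, 379.0, 40.0]]
259 [[505.0, 373.0, 20.0], [517.0, 378.0, 38.0], [523.0, 367.0, 20.0]]
265 [[504.0, 370.0, 20.0], [517.0, 378.0, 42.0], [522.0, 364.0, 21.0]]
271 [[507.0, 374.0, 34.0], [517.0, 378.0, 48.0], [523.0, 368.0, 33.0]]
277 [[507.0, 374.0, 38.0], [517.0, 379.0, 53.0], [522.0, 368.0, 38.0]]
283 [[507.0, 374.0, 43.0], [517.0, 378.0, 57.0], [522.0, 368.0, 43.0]]
289 [[507.0, 374.0, 48.0], [517.0, 378.0, 60.0], [522.0, 369.0, 48.0]]
295 [[508.0, 374.0, 52.0], [517.0, 377.0, 63.0], [522.0, 368.0, 52.0]]
301 [[508.0, 374.0, 56.0], [517.0, 378.0, 68.0], [522.0, 369.0, 56.0]]
307 [[508.0, 374.0, 60.0], [516.0, 377.0, 69.0], [521.0, 368.0, 59.0]]
313 [[508.0, 373.0, 63.0], [515.0, 374.0, 68.0], [521.0, 368.0, 63.0]]
319 [[508.0, 372.0, 65.0], [515.0, 373.0, 69.0], [521.0, 368.0, 66.0]]
325 [[507.0, 371.0, 66.0], [514.0, 370.0, 68.0], [520.0, 365.0, 64.0]]
```

View pics/w8.png

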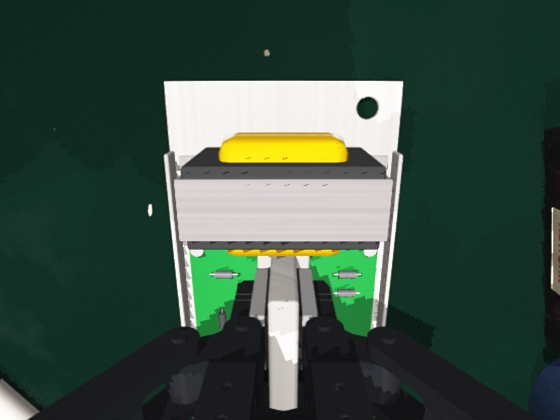

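Request:
play_rows(rows=[[[0, 0, 0.001], 0], [[0, 0, 0.003], 0], [[0, 0, 0.006], 0], [[0, 0, 0.01], 0], [[0, 0, 0.015], 0], [[0, 0, 0.02], 0], [[0, 0, 0.025], 0], [[0, 0, 0.03], 0], [[0, 0, 0.033], 0], [[0, 0, 0.035], 0], [[0, 0, 0.035], 0]])

```text
t: 8.98
eef_pos: [511.4, 360.7, 45.9]
ee_rot: [-3.141, -0.001, -0.339]
wrist_force: [-1.2, 0.5, -6.6]
opening: 0.113
```

```bash
python3 - <<'E'
from est import *
d=snap('wrist','w9');s=telemetry.state();print(s['eef_pos'],s['ee_rot'],s['wrist_force'],s['torque'],s['opening'])
i=snap('side','s9')['img'];cv2.imwrite('pics/s9z.png',cv2.resize(i[130:270,190:320],None,fx=5,fy=4,interpolation=2))
E
```

```text
[511.15750777 360.53554302  45.48389447] [-3.14106961e+00 -4.78935680e-04 -3.38574247e-01] [-1.09357742  0.55956984 -6.93139098] [-0.00770123 -0.00423334 -0.02995182] 0.10737179806365287
```

View pics/w9.png

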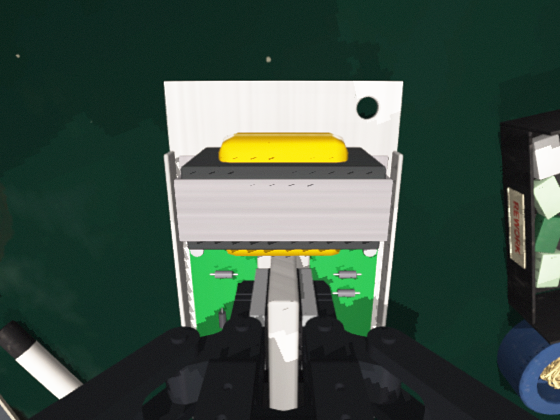

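View pics/s9z.png

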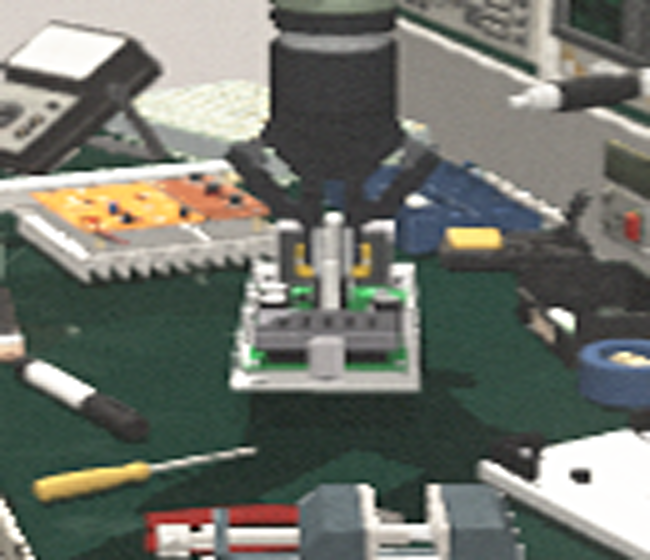

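Request:
play_rows(rows=[[[0, 0, 0.005], 0], [[0, 0, 0.015], 0], [[0, 0, 0.03], 0], [[0, 0, 0.045], 0], [[0, -0.003, 0.06], 0], [[0.003, -0.01, 0.07], 1], [[0.006, -0.022, 0.075], 2.5], [[0.009, -0.038, 0.076], 4], [[0.013, -0.055, 0.076], 6], [[0.017, -0.073, 0.076], 8], [[0.021, -0.09, 0.076], 9], [[0.023, -0.1, 0.076], 10]])

```text
t: 10.08
eef_pos: [534.6, 258.6, 122.0]
ee_rot: [3.141, -0.001, -0.164]
wrist_force: [0.4, -0.2, -6.7]
opening: 0.11
```

Request:
play_rows(rows=[[[0.003, -0.012, 0], 1], [[0.007, -0.03, 0], 3], [[0.012, -0.05, 0], 5], [[0.016, -0.07, 0], 7], [[0.021, -0.09, 0], 9], [[0.026, -0.11, 0], 11], [[0.03, -0.13, 0], 13], [[0.035, -0.15, 0], 15], [[0.04, -0.17, 0], 17], [[0.044, -0.187, 0], 19], [[0.047, -0.198, 0], 20], [[0.047, -0.2, 0], 20]])

```text
t: 11.08
eef_pos: [582.1, 58.0, 122.2]
ee_rot: [3.14, -0.002, 0.183]
wrist_force: [-0.1, 0.3, -6.5]
opening: 0.112
```

```bash
python3 - <<'E'
from est import *
d=snap('wrist','w10');s=telemetry.state();print(s['eef_pos'],s['ee_rot'],s['wrist_force'],s['torque'],s['opening'])
i=snap('scene','c10')['img'];
E
```

```text
[581.51551757  59.04614583 121.98619733] [ 3.14108811e+00 -1.07636170e-03  1.82464903e-01] [ 0.37904181 -0.90486537 -7.06706794] [ 0.04162888 -0.01848096  0.00472513] 0.10578552528219169
```

View pics/c10.png

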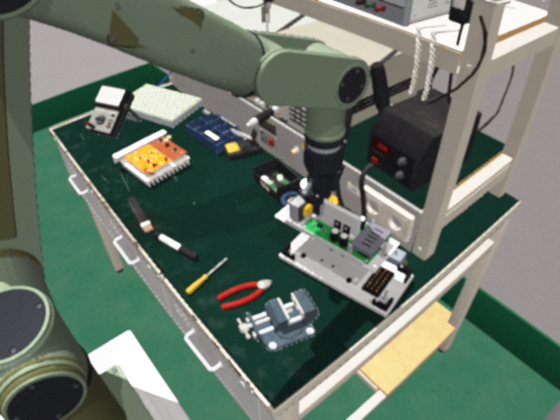

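View pics/w10.png

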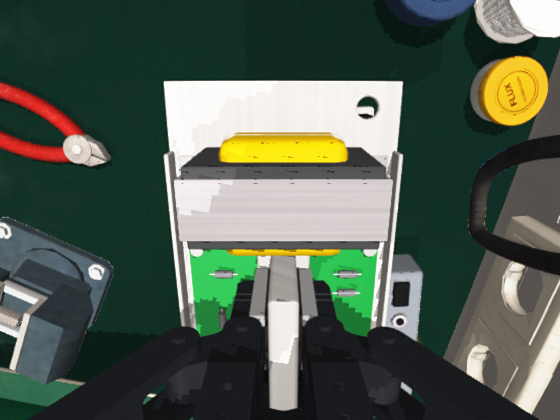

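Request:
play_rows(rows=[[[0.002, -0.006, 0], 0.5], [[0.004, -0.015, 0], 1.5], [[0.006, -0.024, 0], 2.2], [[0.007, -0.029, 0], 2.7], [[0.007, -0.03, -0.003], 2.7], [[0.007, -0.03, -0.007], 2.7], [[0.007, -0.03, -0.01], 2.7], [[0.007, -0.03, -0.01], 2.7], [[0.007, -0.03, -0.01], 2.7]])

```text
t: 11.93
eef_pos: [587.2, 31.0, 110.3]
ee_rot: [-3.141, 0.002, 0.233]
wrist_force: [-0.1, -0.6, -6.8]
opening: 0.108
```

```bash
python3 - <<'E'
from est import *
d=snap('wrist','w11');s=telemetry.state();print(s['eef_pos'],s['ee_rot'],s['wrist_force'],s['torque'],s['opening'])
a=snap('scene','c11')['img'];b=snap('side','s11')['img']
cv2.imwrite('pics/m11.png',np.hstack([cv2.resize(a[175:325,265:425],(400,375)),cv2.resize(b[170:310,270:420],(400,375))]))
E
```

```text
[587.59612086  30.91172957 110.7060943 ] [-3.14120440e+00  7.43855469e-04  2.32673511e-01] [ 0.12651635 -0.09236964 -7.32453047] [-0.0045481  -0.03086586  0.03226049] 0.10657359390099803
```

View pics/m11.png

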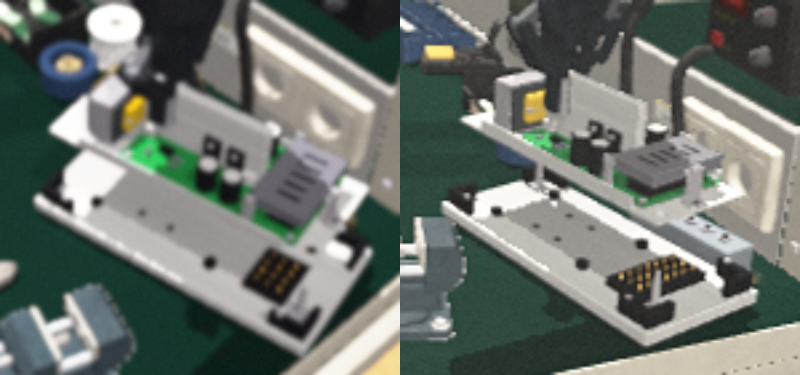

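View pics/w11.png

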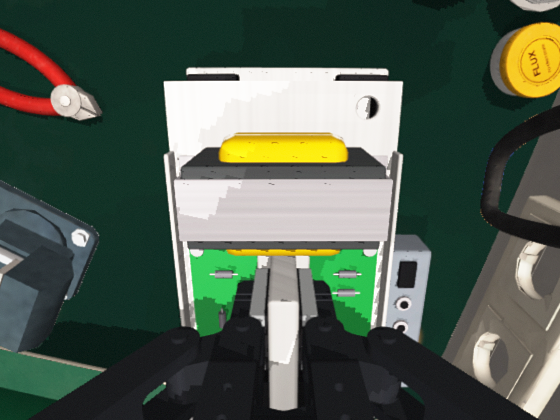

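```bash
python3 - <<'E'
from est import *
d=load('w11')
z0=100.5
h=onplane(d,[(368,107)],z0)[0]; print('hole a',h)
c=onplane(d,[(164,82),(403,82)],z0+2); e=c[1]-c[0]; print('tray end',c.mean(0),np.linalg.norm(e),np.degrees(np.arctan2(e[1],e[0]))+90)
ax=np.array([-e[1],e[0]])/np.hypot(e[0],e[1]); so=c.mean(0)[:2]-126*ax; print('supply origin',so)
c=onplane(d,[(187,69),(388,69)],18); e=c[1]-c[0]; print('plate end',c.mean(0),np.linalg.norm(e),np.degrees(np.arctan2(e[1],e[0]))+90)
P=cloud(d); print('transformer z',P[190:235,190:370,2].reshape(-1)[::900].round(1)); print('tray z L/R',P[100,175:190,2].mean(),P[100,385:398,2].mean())
P=cloud(load('scene0'));
for n in('scene0','side0'):
    d=load(n);cv2.imwrite(f'pics/{n}p.png',cv2.resize(d['img'][215:320,270:420] if n=='scene0' else d['img'][220:310,275:415],None,fx=5.3,fy=5.3,interpolation=0))
E
```

```text
hole a [606.6494274  111.01433313 100.5       ]
tray end [568.24699861 112.82404151 102.5       ] 101.6622689120598 103.29187459561044
supply origin [597.21587577  -9.80060592]
plate end [568.69005827 121.69190604  18.        ] 127.20921985326966 103.3141676588458
transformer z [150.8 151.9 152.4 150.4 150.3 151.3 151.6 151.6 151.3]
tray z L/R 105.18793744956498 104.95511217593186
```

View pics/scene0p.png

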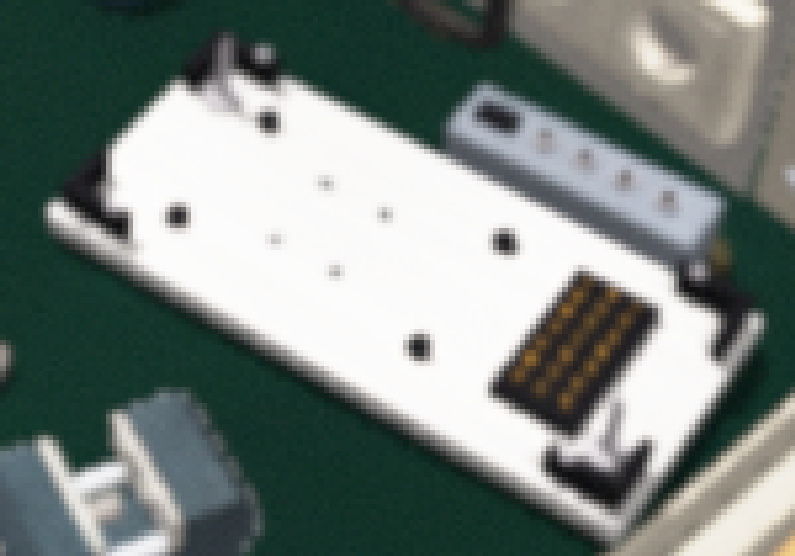

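View pics/side0p.png

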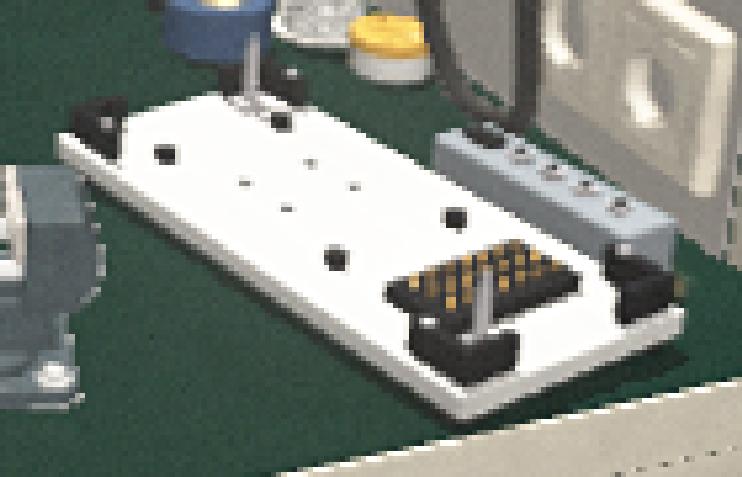

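```bash
python3 - <<'E'
from est import *
for n,px in(('scene0',[(312.3,222.7),(386.2,291)]),('side0',[(322.2,227),(366.9,270.2)])):
    d=load(n); q=onplane(d,px,56); m=q.mean(0)
    v=q[0]-q[1]; print(n,q.round(1).tolist(),np.hypot(*v[:2]),'yaw',np.degrees(np.arctan2(v[1],v[0]))+np.degrees(np.arctan2(72,232)),'centre',((q[0]+q[1])/2+0).round(1))
for n in('w1','w5'):
    d=load(n); cv2.imwrite(f'pics/{n}p.png',cv2.resize(d['img'][200:340,355:560],None,fx=3.8,fy=3.8,interpolation=0))
E
```

```text
scene0 [[606.2, 106.3, 56.0], [586.2, -135.9, 56.0]] 243.02267420738934 yaw 102.5167119188983 centre [596.2 -14.8  56. ]
side0 [[606.9, 104.6, 56.0], [593.4, -132.9, 56.0]] 237.88135975075775 yaw 103.98539883261952 centre [600.2 -14.1  56. ]
```

View pics/w5p.png

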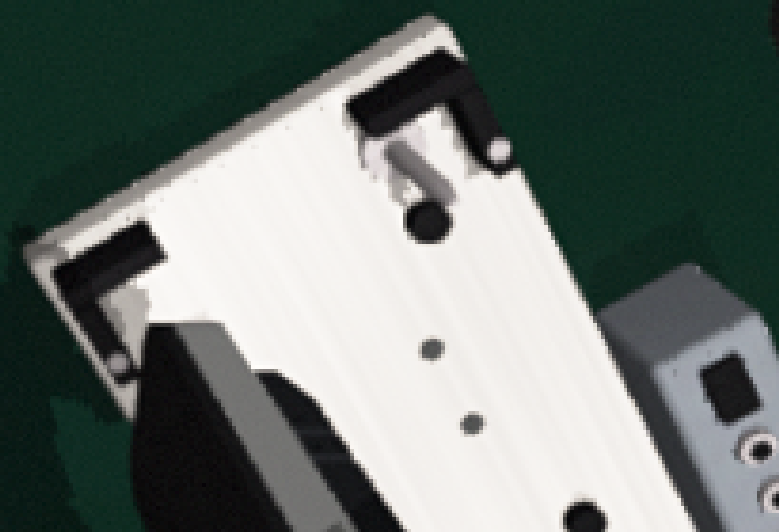

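```bash
python3 - <<'E'
from est import *
a=load('c11')['img'];b=load('s11')['img']
cv2.imwrite('pics/c11z.png',cv2.resize(a[195:285,280:415],None,fx=5.8,fy=5.8,interpolation=2))
cv2.imwrite('pics/s11z.png',cv2.resize(b[190:265,280:415],None,fx=5.8,fy=5.8,interpolation=2))
d=load('w5');print(onplane(d,[(355+452/3.8,200+196/3.8)],56))
E
```

```text
[[609.03860519 108.53912053  56.        ]]
```

View pics/c11z.png

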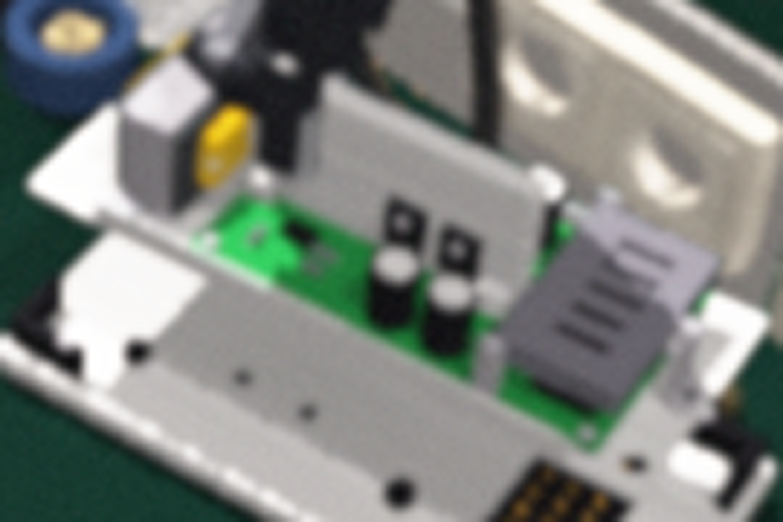

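View pics/s11z.png

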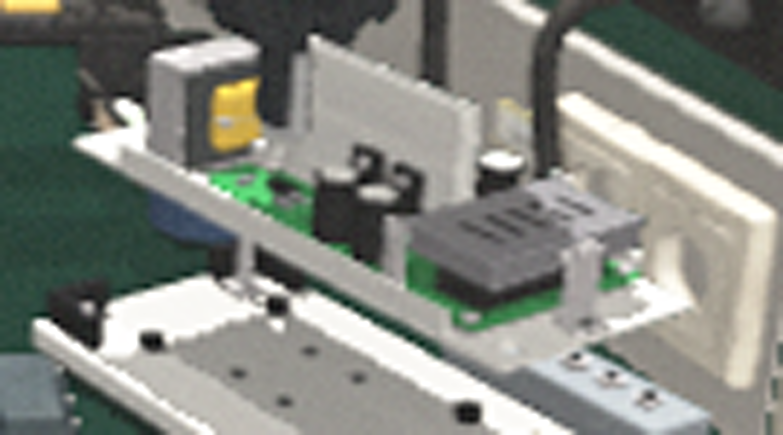

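```bash
python3 - <<'E'
from est import *
d=load('c11'); z=100.5
q=onplane(d,[(389.3,274.7)],z)[0];print('hole b scene',q)
ax=np.array([np.cos(np.radians(103.2)),np.sin(np.radians(103.2))]);ay=np.array([-ax[1],ax[0]])
print(' -> origin',q[:2]+117*ax-36*ay)
c=onplane(d,[(412.4,250.5),(284.8,226.9)],z+2);print(c[0][:2]+126*ax+50*ay,c[1][:2]-126*ax-50*ay)
d=load('s11');c=onplane(d,[(280+75/5.8,190+142/5.8),(280+698/5.8,190+303/5.8)],z+2);print('side',c[0][:2]-126*ax-50*ay,c[1][:2]+126*ax+50*ay)
E
```

```text
hole b scene [ 590.16843458 -131.47016081  100.5       ]
 -> origin [598.50022328  -9.34079785]
[596.3330439  -10.80436143] [596.42987818 -10.26202433]
side [598.85487636 -10.84984093] [601.83825289  -9.39991185]
```

Request:
play_rows(rows=[[[0.0, -0.001, -0.002], 0], [[0.001, -0.002, -0.004], 0], [[0.001, -0.003, -0.006], 0], [[0.001, -0.0035, -0.008], 0], [[0.001, -0.0035, -0.009], 0], [[0.001, -0.0035, -0.009], 0], [[0.001, -0.0035, -0.009], 0], [[0.001, -0.0035, -0.009], 0], [[0.001, -0.0035, -0.009], 0], [[0.001, -0.0035, -0.009], 0]])

```text
t: 12.92
eef_pos: [589.1, 27.0, 102.2]
ee_rot: [3.142, -0.0, 0.232]
wrist_force: [0.0, -0.8, -8.0]
opening: 0.108
```

```bash
python3 - <<'E'
from est import *
d=snap('wrist','w12');s=telemetry.state();print(s['t'],s['eef_pos'],s['ee_rot'],s['wrist_force'],s['torque'],s['opening'],abs(s['qd']).max())
P=cloud(d);print('tray z L/R',P[100,175:190,2].mean(),P[100,385:398,2].mean(),'transf',np.median(P[190:235,190:370,2]))
c=onplane(d,[(164,82),(403,82)],94); e=c[1]-c[0]; ax=np.array([-e[1],e[0]])/np.hypot(e[0],e[1]); print('origin',c.mean(0)[:2]-126*ax)
d=snap('scene','c12');P=cloud(d);i=d['img']
cv2.imwrite('pics/c12z.png',cv2.resize(i[195:310,280:415],None,fx=5,fy=5,interpolation=2))
# cover plane vs: level check from bar top & cover
m=(i.astype(int).max(2)-i.min(2)<25)
for q in ((372,240),(385,247),(380,258),(300,205),(340,215),(365,225)): print(q,P[q[1],q[0]].round(1))
E
```

```text
12.9667 [589.03181047  26.94459624 102.2264255 ] [ 3.14152044e+00 -2.44834016e-04  2.32166313e-01] [ 0.31831279 -0.93132174 -6.49674698] [ 0.01067855  0.01528916 -0.0572578 ] 0.10650395541654228 0.0018432363225889656
tray z L/R 96.74763618745335 97.0254886380421 transf nan
origin [599.09000905 -13.87276423]
(372, 240) [607.1 -65.  134.1]
(385, 247) [620.7 -89.3 123.9]
(380, 258) [ 589.8 -102.9  125.5]
(300, 205) [646.1 194.1  28. ]
(340, 215) [589.8  10.5 159.1]
(365, 225) [607.1 -42.2 159. ]
```

View pics/w12.png

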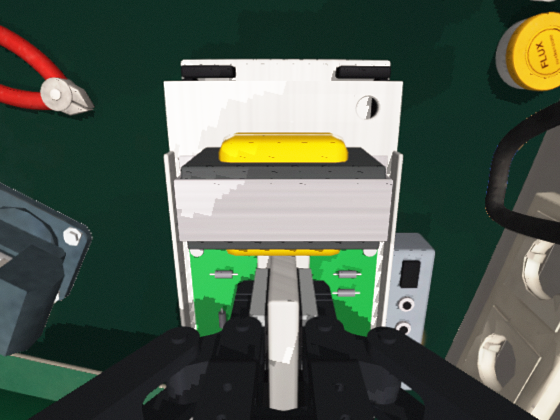

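View pics/c12z.png

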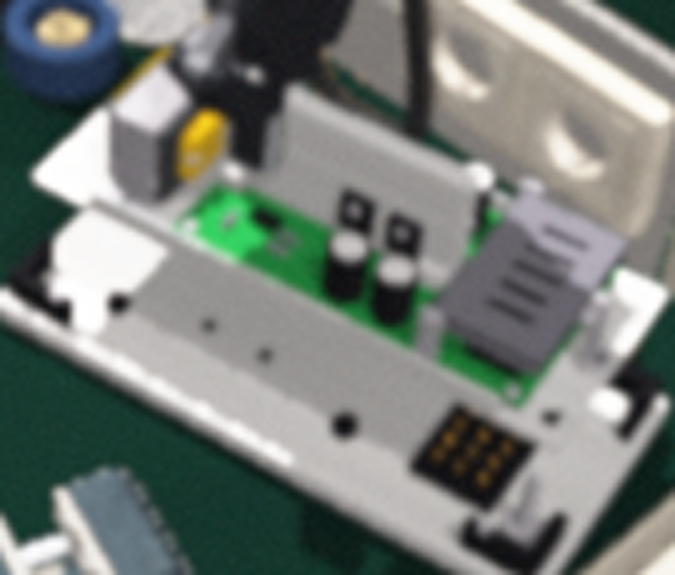

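```bash
python3 - <<'E'
from est import *
d=load('w12');c=onplane(d,[(181,60),(390,60)],18);e=c[1]-c[0];ax=np.array([-e[1],e[0]])/np.hypot(e[0],e[1]);print('fixture origin wrist',c.mean(0)[:2]-138*ax,np.hypot(*e[:2]))
print('hole a wrist',onplane(d,[(367,107)],92),'vs pin a (607..609,105..108)')
print('hole b scene',onplane(load('c12'),[(280+552/5,195+415/5)],92),'vs pin b scene (586,-136), side (593,-133)')
# bystanders
a,b=load('scene0')['img'],load('c12')['img']
for n,(x0,y0,x1,y1) in dict(scr=(180,250,235,300),cut=(212,275,275,312)).items(): print(n,np.abs(a[y0:y1,x0:x1].astype(int)-b[y0:y1,x0:x1]).mean())
E
```

```text
fixture origin wrist [600.06366434 -12.22836911] 127.24485019738904
hole a wrist [[608.22934901 106.82161806  92.        ]] vs pin a (607..609,105..108)
hole b scene [[ 591.76042298 -134.70158696   92.        ]] vs pin b scene (586,-136), side (593,-133)
scr 6.659393939393939
cut 5.68025168025168
```

```bash
python3 -c "
from plant import sign_off,telemetry
print(sign_off()); print(telemetry.state()['eef_pos'],telemetry.state()['opening'])"
```

```text
the job is handed in; nothing more can be done
None
the job is handed in; nothing more can be done
```

I handed the job in with the cover shut and the supply held still above the fixture. `sign_off` gave no verdict.

**What I did**
- I pressed the terminal cover to its stop with closed fingers, with about 18 N on the wrist. With the hand off, the cover stayed level at shut height.
- I gripped the heat-sink bar about 1 mm from the balance point. I lifted the supply, turned it about 33° in all and placed it over the fixture.

**Last checks**

| Check | Reading |
|---|---|
| Level | tray heights within 0.3 mm left to right; tool vertical |
| Motion | joint speeds near zero |
| Grip | unchanged since the lift; wrist reads about 7 N of weight |
| Cover | at about 33 mm above the underside, so shut |
| Height over pin tips | about 36 mm |
| Hole a to pin a | about 1–2 mm sideways |
| Hole b to pin b | about 2–6 mm sideways, depending on the camera |
| Bystanders | little change in the scene image for the screwdriver and cutters (not measured in mm); flux pot not measured, but never approached |

**What disagreed**
- **Fingertip height:** the closed fingertips stood about 16 mm above the reported TCP, where the description puts them 17 mm beyond it. I set all heights from the camera depths and from the contact with the cover.
- **Camera spread:** the three cameras differed by 2–4 mm on the fixture and supply positions. I matched them within each camera's own view. The 6 mm figure for hole b is the worst of these, within the 10 mm limit.

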